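# Find the release groove of the bench socket trunking by touch and pop its lid

## Task

Open the aluminium socket trunking on the bench by feel: starting near either end of its grey front lip, run a fingertip lightly along the top of the lip until it drops into the release groove, then press the key inside the groove down until the lid springs ajar by itself, and take the hand away. Do not lift or pry the lid any further, and leave the things standing around it alone.

Things in the scene. Friction and masses are not known exactly. Their poses are not given: they have to be found in the camera images.
- trunking: Aluminium bench trunking, a long low box 498 mm long (its y), 144 mm deep over all (its x, lip included), 75 mm high, screwed to the bench. Origin: on the bench under the box; x points to the hinge at the back, -x to the grey lip in front, z up. Its flat lid (486 x 106 x 3 mm, top 75 mm above the bench, level with the lip) is hinged along the back.
- lip: Grey plastic lip along the trunking's front, fixed: 490 mm long (its y), 30 mm deep (its x), 30 mm high. Origin: in its top face, mid length and depth, 75 mm above the bench; axes as the trunking's. A release groove is cut right across it: 50 mm long along y, open at top and front, its middle anywhere within 70 mm either way of the lip's middle, different each time and not given.
- lip_left (a point): Left end of the lip (+y), mid depth, in its top face, 245 mm from the lip's middle. The lip is plain, with no groove, from the end to 97 mm from the middle, on both sides. The two end pieces (beyond 98 mm) stand 0.3 mm prouder than the part between.
- lip_right (a point): Right end of the lip (-y), likewise.
- key (a joint): Release key in the groove, a darker grey ribbed 47 x 25 mm pad 12 mm below the lip's top. In rad: 0 at rest, 0.30 fully pressed (stop). A rocker, tipping about the lip's back edge: a fingertip at mid depth goes down 4 to 6 mm with it, its front edge 10 mm. Sprung: at mid depth it starts to move at about 2 N and is fully down at about 6 to 8 N; it comes back up when let go. The lid is freed at about 0.14 rad.
- lid (a joint): Lid angle in rad: 0 shut and latched, grows as the front edge rises. When let go its spring lifts it at once to about 0.4 rad, where it stays (front edge about 45 mm up). It moves back from the lip as it rises.
- lid_edge (a point): Middle of the lid's top front edge; when shut it adjoins the back of the lip, 19 mm behind the lip's centre line.
- beaker: Loose glass beaker, 68 mm across, 90 mm high; origin under its centre. Bystander.
- screwdriver: Loose screwdriver with a yellow handle, 170 mm long, lying along its x. Bystander.
- sensor_box: Loose aluminium sensor box with blue ends, 60 x 95 x 26 mm; origin under its centre. Bystander.
- bottle: Loose white plastic bottle with a red cap, 60 mm across, 150 mm high, behind the trunking; origin under its centre. Bystander.

How it is judged:
On the way, in this order (a step that is already met when the one before it is completed fails the run):
1. a fingertip rests lightly (0.3 to 30 N) on the lip near one of its ends (more than 100 mm from its middle), the key untouched and the lid shut (contact force between the fingers and lip between 0.3 and 30 N and (y of the grasp point in the frame of lip above 0.1 m or y of the grasp point in the frame of lip below -0.1 m) and value of joint each of key, lid below 0.05 rad), for 0.2 s.
2. a fingertip presses the key inside the groove (value of joint key above 0.1 rad and contact force between the fingers and lip above 0.5 N), for 0.05 s.
At the end, for the whole second after the job is handed in: The lid stands ajar at rest on its spring (0.2 to 0.6 rad), the key has come back up (below 0.05 rad), and beaker, screwdriver, sensor box and bottle are within 20 mm of where they stood (value of joint lid between 0.2 and 0.6 rad and velocity of joint lid below 0.05 rad/s and value of joint key below 0.05 rad and distance of each of beaker, screwdriver, sensor_box, bottle from where it was at the start of the episode below 0.02 m); the robot touches nothing.
It fails at once if the lid is lifted beyond where its spring brings it (0.7 rad) (value of joint lid above 0.7 rad).
It fails at once if the lip or key is struck or leaned on hard (over 100 N) (contact force between the fingers and lip above 100 N).
It fails at once if a bystander is moved more than 20 mm or lifted (distance of any of beaker, screwdriver, sensor_box, bottle from where it was at the start of the episode above 0.02 m).
It also fails if it takes over 54 s, if anything falls off the work surface, if the arm or the gripper's body presses on something with over 40 N, if the wrist force passes 120 N, or if a joint passes its speed limit or range.

## Robot

A 7-joint arm with a two-finger parallel gripper is mounted at the origin on the work surface. World frame = base frame: x ahead of the robot, y to its left, z up, the work surface at z = 0. Lengths are in m, angles in rad, forces in N, time in s.
With the tool pointing down it reaches from about 0.4 to 0.75 m from the base axis. Payload 19.5 kg.
Tool frame: the origin (TCP) lies at the very end of the fingers, on their centre line; the grasp point (between the pads) lies 19 mm behind it (tcp_to_grasp is the distance from the TCP to the grasp point, in m); z points along the fingers, y is the line along which they close (so a half turn about z gives the same grasp; the last joint's range is limited). The gripper opens to 85 mm and grips with 20 to 120 N. Pads are 22 mm wide; open, the fingers measure 114 mm over their backs; the gripper's body (76 mm by 85 mm) begins 54 mm behind the grasp point. The pads swing forward as they close: fully open they stand 13 mm farther back than shut.
Start: joints at [1.263, 0.707, -0.028, 1.485, 0.022, 0.951, -0.075], TCP at [0.151, -0.555, 0.231] pointing down, gripper open.
Joint ranges: [-2.71, 2.71], [-0.32, 2.16], [-1.57, 1.52], [0, 2.45], [-1.46, 4.6], [0, 2.02], [-2.83, 2.83]. Speed limits (rad/s): [1.89, 1.89, 2.57, 2.57, 3.01, 3.01, 3.01].

## Interface

Orientations are given as a unit quaternion [x, y, z, w].
In Python, from rig import get_obs, capture, camera_model, job_done, tcp_to_grasp gives the robot as it stands. The module is installed in compiled form; this text tells all that it offers.
- The arm moves only by the tool jog_arm, never from a script. Its argument "motion" is a list that holds one entry, the list of rows, each a list of 7 numbers: the shift along the tool's x, y, z in mm, then the turn, a rotation vector about the tool's x, y, z in rad, then the opening, from -1 (shut) to 1 (fully open). In form: [[[x, y, z, ax, ay, az, claw], ...]]. A call has 1 to 10 rows; each row shifts and turns the commanded pose from where the row before left it, along the tool's axes as they then stand; what a row does not reach is not made up. A row lasts 1/10 s, in which the tool goes at most 50 mm and 8.59 degrees, less where a joint would pass 70% of its speed; a pose out of reach is approached as far as the arm can. A call is refused whole if a number of a shift passes 50 or a number of a turn 0.15, either way. A call with a gripper value outside its range is refused whole. The fingers move at their own pace and stop on an object; the grip force is fixed at half the most. Time passes only in rows, so rows that do not move let the fingers close. It gives the time, the measured TCP pose, the force, the opening and the grip force at its end, in the units of the state.
- get_obs(): the state, without advancing time (a new reading comes with each control period).
- capture(name): name is "side" or "top" or "wrist"; returns (picture, depth): 400x640x3 uint8, blue, green, red; 400x640 float32, m along the optical axis (not along the pixel's ray), 0 where there is no reading.
- camera_model(name): a dict with "fovy" (degrees; the focal length in pixels is half the picture's height over the tangent of half this angle, whatever the lens; pixels are square), "cx", "cy" (the principal point, pixels), "world_to_cam" (4x4, takes a point from world to camera coordinates). Camera axes: x right, y up, looking along -z (the intrinsics and any distortion apply to the point x, -y, -z); pixel columns grow to the right and rows downward; lengths in m; the calibration is good to about 2 mm. A picture is of the moment at which its call begins: read the wrist's pose just before it. camera_model takes no time and is no camera call; for the wrist camera it gives the pose at the moment of the call.
- job_done(): hands the job in; it is judged then, once.
The state is a dict: "time": time; "q": joint angles; "dq": joint speeds; "joint_efforts": joint torques, N m; "ee_pos": TCP position; "tcp_rot": TCP orientation; "contact_force": force on the tool from outside, world axes, zero at the start; "wrist_torque": the same for the moment, N m; "grip_width": finger opening in m; "grip_force": force on a finger pad.
Only numpy, scipy, OpenCV 4.12 (cv2) and the standard library are available. Lean on these libraries where they do the work, as an engineer would, in place of code of your own. Each camera call takes 0.05 s, during which the arm holds its last target. There are 200 camera calls.

## Working session

There is one attempt and no reset: what is moved stays moved. The work goes in short steps, Python scripts to look and compute and a tool call to move; the robot and the scene stay as the last step left them, time stands still between calls to the robot, and variables do not carry over. Pictures are saved under pics/ and viewed, at most 10 in all, crops included, and the job is handed in when it is done.

Besides the shell and the picture viewer there is one more tool, called as name(argument=value, ...), one argument or row to a line, values as JSON. jog_arm: Moves the arm, as the interface text tells. Its arguments: {"type":"object","properties":{"motion":{"type":"array","items":{"type":"array","items":{"type":"array","items":{"type":"number"}}}}},"required":["motion"]}

```bash
mkdir -p pics
python3 - <<'E'
from rig import *
import cv2,numpy as np
o=get_obs();print({k:np.round(v,3) for k,v in o.items()},tcp_to_grasp)
for n in("top","side"):
    p,d=capture(n);m=camera_model(n);print(n,m);cv2.imwrite(f"pics/{n}.png",p);np.savez(f"{n}.npz",p=p,d=d,W=m["world_to_cam"],f=200/np.tan(np.radians(m["fovy"]/2)),c=[m["cx"],m["cy"]])
E
```

```text
{'time': np.float64(0.0), 'q': array([ 1.263,  0.707, -0.028,  1.485,  0.022,  0.951, -0.076]), 'dq': array([ 0.   ,  0.   , -0.   , -0.   , -0.001, -0.   ,  0.001]), 'joint_efforts': array([-1.0000e-03, -8.8319e+01,  1.2340e+00, -2.3616e+01,  1.7000e-02,
        7.0000e-03, -0.0000e+00]), 'ee_pos': array([ 0.151, -0.555,  0.231]), 'tcp_rot': array([ 0.991,  0.133, -0.   , -0.001]), 'contact_force': array([-0.355,  0.353,  0.038]), 'wrist_torque': array([0.005, 0.01 , 0.048]), 'grip_force': np.float64(0.0), 'grip_width': np.float64(0.086)} 0.0187
top {'fovy': 43.416804319368225, 'cx': 323.8919066714146, 'cy': 195.6821525248692, 'world_to_cam': array([[ 0.0135318 , -0.99942496,  0.03109078, -0.01206318],
       [ 0.99815184,  0.01534376,  0.05880026, -0.57646584],
       [-0.0592435 ,  0.03023764,  0.99778549, -1.07185999],
       [ 0.        ,  0.        ,  0.        ,  1.        ]])}
side {'fovy': 47.45366249078493, 'cx': 318.8004101680093, 'cy': 200.30589928758883, 'world_to_cam': array([[-0.82530384, -0.56460367, -0.00981112,  0.50143265],
       [ 0.28154527, -0.42648261,  0.85956084, -0.22120701],
       [-0.48949548,  0.7066366 ,  0.51093923, -0.86763273],
       [ 0.        ,  0.        ,  0.        ,  1.        ]])}
```

View pics/top.png

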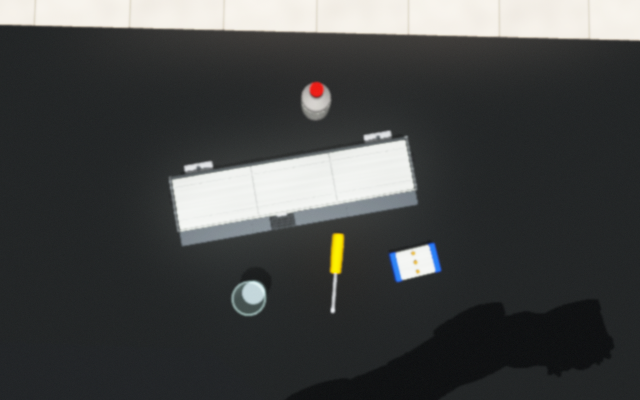

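View pics/side.png

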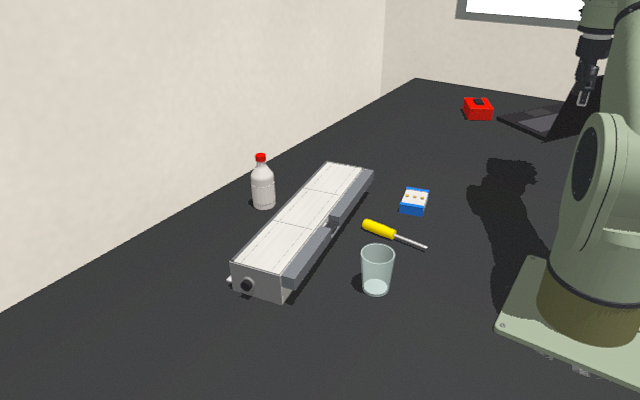

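The top view shows the trunking tilted, with its lip running from (181,238) to (416,198) and a dark groove near (283,221). The beaker is at (249,297), the screwdriver at (336,270), the sensor box at (415,262) and the bottle at (316,100). The side view agrees.

```bash
cat > h.py <<'E'
import numpy as np
def ray(n,uv,z):
    a=np.load(n+".npz");W=a["W"];R=W[:3,:3];o=-R.T@W[:3,3]
    out=[]
    for u,v in uv:
        d=R.T@np.array([(u-a["c"][0])/a["f"],-(v-a["c"][1])/a["f"],-1]);out.append(o+d*(z-o[2])/d[2])
    return np.array(out)
def cloud(n):
    a=np.load(n+".npz");v,u=np.mgrid[:400,:640];d=a["d"];f=a["f"]
    c=np.stack([(u-a["c"][0])/f*d,-(v-a["c"][1])/f*d,-d],-1);W=a["W"]
    return (c-W[:3,3])@W[:3,:3],d>0
E
python3 - <<'E'
from h import *
import cv2
P,ok=cloud("top")
print(np.round(P[[300,60,210,100],[500,100,350,316]],3))
m=ok&(abs(P[...,2]-.075)<.012)
n,l,s,c=cv2.connectedComponentsWithStats(m.astype(np.uint8));i=1+np.argmax(s[1:,4]);print(s[i])
q=P[l==i];print("z",np.median(q[:,2]))
r=cv2.minAreaRect((q[:,:2]*1000).astype(np.float32));print(r,cv2.boxPoints(r))
print("lip corners by pixel",ray("top",[(178,232),(182,244),(414,190),(417,204),(283,221),(271,222),(295,218)],.075).round(4))
E
```

```text
[[ 0.353 -0.396 -0.004]
 [ 0.87   0.494  0.   ]
 [ 0.545 -0.056  0.073]
 [ 0.761  0.018  0.116]]
[  168   136   249   110 16383]
z 0.0737740754085339
((584.2571411132812, 59.096160888671875), (144.3926239013672, 499.6786193847656), 10.839120864868164) [[ 466.3661   290.90143]
 [ 560.33167 -199.86244]
 [ 702.1482  -172.7091 ]
 [ 608.1826   318.05475]]
lip corners by pixel [[ 0.4949  0.2926  0.075 ]
 [ 0.4708  0.2839  0.075 ]
 [ 0.5878 -0.188   0.075 ]
 [ 0.5589 -0.1943  0.075 ]
 [ 0.5201  0.0808  0.075 ]
 [ 0.5177  0.1052  0.075 ]
 [ 0.5266  0.0565  0.075 ]]
```

jog_arm(
  motion=[
    [[30, -25, 0, 0, 0, 0.078, -1], [36, -29, 0, 0, 0, 0, -1], [36, -29, 0, 0, 0, 0, -1], [36, -29, 0, 0, 0, 0, -1], [36, -29, 0, 0, 0, 0, -1], [36, -29, 0, 0, 0, 0, -1], [36, -29, 0, 0, 0, 0, -1], [36, -29, 0, 0, 0, 0, -1], [36, -29, 0, 0, 0, 0, -1], [36, -29, 0, 0, 0, 0, -1]],
  ],
)

```text
time: 1.1
ee_pos: [0.4439, -0.2042, 0.2312]
tcp_rot: [0.996, 0.094, -0.0, -0.0]
contact_force: [0.0, -0.7, 0.9]
grip_width: 0.0
grip_force: 0.0
```

```bash
cat >> h.py <<'E'
from scipy.spatial.transform import Rotation as Rt
A=np.radians(10.84);X=np.array([np.cos(A),np.sin(A),0]);Y=np.array([-X[1],X[0],0]);M=np.array([.5283,.0484,.075])
def st(goal=None):
    from rig import get_obs
    o=get_obs();p=np.array(o["ee_pos"])-M;R=Rt.from_quat(o["tcp_rot"]).as_matrix()
    B=np.array([X,Y,[0,0,1]])
    print("t",round(o["time"],2),"lip mm",(B@p*1000).round(1),"toolz in lip",(B@R[:,2]).round(3),"toolx",(B@R[:,0]).round(3),"F lip",(B@o["contact_force"]).round(2),"w",round(o["grip_width"],3))
    if goal is not None: print("tool shift",(R.T@B.T@(np.array(goal)-B@p*1000)).round(1))
E
python3 -c "
from h import *
st([-2,140,60])"
```

```text
t 1.1 lip mm [-130.4 -232.2  156.2] toolz in lip [-0.  0. -1.] toolx [ 1.    -0.001 -0.   ] F lip [-0.1  -0.66  0.93] w 0.0
tool shift [ 127.9 -372.4   96.3]
```

jog_arm(
  motion=[
    [[13, -38, 8, 0, 0, 0, -1], [13, -38, 8, 0, 0, 0, -1], [13, -38, 8, 0, 0, 0, -1], [13, -38, 8, 0, 0, 0, -1], [13, -38, 8, 0, 0, 0, -1], [13, -38, 8, 0, 0, 0, -1], [13, -38, 8, 0, 0, 0, -1], [13, -38, 8, 0, 0, 0, -1], [13, -38, 8, 0, 0, 0, -1], [11, -30, 8, 0, 0.145, 0, -1]],
  ],
)

```text
time: 2.1
ee_pos: [0.4993, 0.1826, 0.1509]
tcp_rot: [0.994, 0.094, 0.062, -0.006]
contact_force: [1.7, 0.6, -2.1]
grip_width: 0.0001
grip_force: 0.0
```

Run:
```python
from h import *
st([-2,140,10])
from rig import *
import cv2
p,d=capture("wrist");cv2.imwrite("pics/w1.png",p)
p,d=capture("side");cv2.imwrite("pics/s1.png",cv2.resize(p[100:320,180:460],None,fx=2.5,fy=2.5))
```

```text
t 2.1 lip mm [ -3.2 137.3  75.9] toolz in lip [ 0.124  0.    -0.992] toolx [0.992 0.    0.124] F lip [ 1.77  0.29 -2.06] w 0.0
tool shift [-6.9 -2.7 65.5]
```

View pics/w1.png

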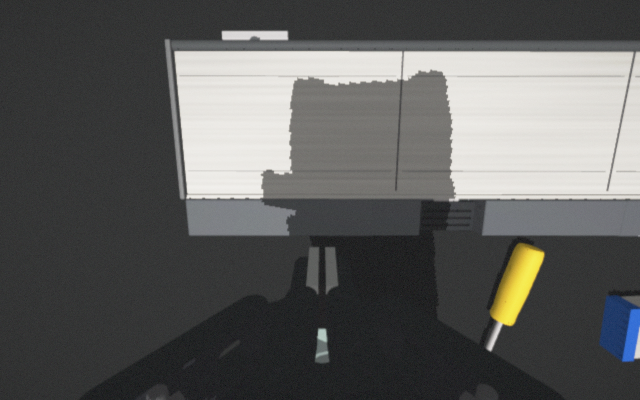

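The wrist view shows the closed fingertips at (322,250), above and in front of the lip, which lies in rows 200–236. The groove spans columns 420–483, and the lip's left end is at column 188. I'll use these pixels to check the lip frame.

Run:
```python
from h import *
from rig import *
m=camera_model("wrist");np.savez("w.npz",d=0,W=m["world_to_cam"],f=200/np.tan(np.radians(m["fovy"]/2)),c=[m["cx"],m["cy"]])
q=ray("w",[(189,236),(187,200),(420,235),(420,200),(483,235),(483,200),(600,236),(600,200)],.075)-M
print((q@np.array([X,Y]).T*1000).round(1));st([-2,140,10])
```

```text
[[-15.4 243.9]
 [ 13.8 243. ]
 [-13.9  60.2]
 [ 14.5  62.2]
 [-13.6  10.2]
 [ 14.7  13.4]
 [-14.1 -82.8]
 [ 15.  -77.3]]
t 2.2 lip mm [ -4.6 138.2  75.9] toolz in lip [ 0.13   0.001 -0.991] toolx [0.991 0.004 0.13 ] F lip [ 0.21 -0.01  0.46] w -0.0
tool shift [-6.  -1.7 65.7]
```

jog_arm(
  motion=[
    [[-2, 0, 14, 0, 0, 0, -1], [-2, 0, 14, 0, 0, 0, -1], [-2, 0, 14, 0, 0, 0, -1], [0, 0, 10, 0, 0, 0, -1], [0, 0, 8, 0, 0, 0, -1], [0, 0, 4, 0, 0, 0, -1], [0, 0, 2, 0, 0, 0, -1], [0, 0, 0, 0, 0, 0, -1]],
  ],
)

```text
time: 3.0
ee_pos: [0.5012, 0.1799, 0.0857]
tcp_rot: [0.994, 0.094, 0.063, -0.006]
contact_force: [-0.8, 0.6, 0.1]
grip_width: -0.0002
grip_force: 0.0
```

```bash
python3 -c "
from h import *
st([-2,138,2])"
```

```text
t 3.0 lip mm [ -1.9 134.3  10.7] toolz in lip [ 0.126 -0.001 -0.992] toolx [ 0.992 -0.001  0.126] F lip [-0.66  0.7   0.07] w -0.0
tool shift [-1.2 -3.7  8.7]
```

jog_arm(
  motion=[
    [[0, 0, 2, 0, 0, 0, -1], [0, 0, 2, 0, 0, 0, -1], [0, 0, 1.5, 0, 0, 0, -1], [0, 0, 1, 0, 0, 0, -1], [0, 0, 0.5, 0, 0, 0, -1], [0, 0, 0, 0, 0, 0, -1], [0, 0, 0, 0, 0, 0, -1]],
  ],
)

```text
time: 3.7
ee_pos: [0.502, 0.1801, 0.0787]
tcp_rot: [0.994, 0.094, 0.063, -0.006]
contact_force: [-0.3, -0.3, 0.7]
grip_width: -0.0003
grip_force: 0.0
```

```bash
python3 -c "
from h import *
st([-2,138,2])"
```

```text
t 3.7 lip mm [ -1.  134.3   3.7] toolz in lip [ 0.126 -0.001 -0.992] toolx [ 0.992 -0.001  0.126] F lip [-0.35 -0.23  0.73] w -0.0
tool shift [-1.2 -3.7  1.6]
```

jog_arm(
  motion=[
    [[0, 0, 0.5, 0, 0, 0, -1], [0, 0, 0.5, 0, 0, 0, -1], [0, 0, 0.5, 0, 0, 0, -1], [0, 0, 0, 0, 0, 0, -1]],
  ],
)

```text
time: 4.1
ee_pos: [0.5021, 0.1801, 0.0771]
tcp_rot: [0.994, 0.094, 0.063, -0.006]
contact_force: [-0.1, -0.3, -0.1]
grip_width: -0.0003
grip_force: 0.0
```

jog_arm(
  motion=[
    [[0, 0, 0.4, 0, 0, 0, -1], [0, 0, 0.4, 0, 0, 0, -1], [0, 0, 0, 0, 0, 0, -1]],
  ],
)

```text
time: 4.4
ee_pos: [0.5023, 0.1801, 0.0764]
tcp_rot: [0.994, 0.094, 0.063, -0.006]
contact_force: [0.2, -0.6, -0.9]
grip_width: -0.0003
grip_force: 0.0
```

jog_arm(
  motion=[
    [[0, 0, 0.4, 0, 0, 0, -1], [0, 0, 0, 0, 0, 0, -1]],
  ],
)

```text
time: 4.6
ee_pos: [0.5023, 0.1802, 0.076]
tcp_rot: [0.994, 0.094, 0.063, -0.006]
contact_force: [-0.6, 0.8, 1.0]
grip_width: -0.0001
grip_force: 0.6
```

jog_arm(
  motion=[
    [[0, 0, 0.4, 0, 0, 0, -1], [0, 0, 0, 0, 0, 0, -1]],
  ],
)

```text
time: 4.8
ee_pos: [0.5024, 0.1801, 0.0758]
tcp_rot: [0.994, 0.094, 0.063, -0.006]
contact_force: [-1.2, 0.1, 7.1]
grip_width: -0.0
grip_force: 3.6
```

jog_arm(
  motion=[
    [[0, 0, 0.3, 0, 0, 0, -1], [0, 0, 0, 0, 0, 0, -1]],
  ],
)

```text
time: 5.0
ee_pos: [0.5024, 0.1802, 0.0758]
tcp_rot: [0.994, 0.094, 0.063, -0.006]
contact_force: [-4.0, -0.8, 11.4]
grip_width: -0.0002
grip_force: 6.2
```

jog_arm(
  motion=[
    [[0, 0, 0, 0, 0, 0, -1], [0, 0, 0, 0, 0, 0, -1], [0, 3, 0, 0, 0, 0, -1], [0, 6, 0, 0, 0, 0, -1], [0, 6, 0, 0, 0, 0, -1], [0, 6, 0, 0, 0, 0, -1]],
  ],
)

```text
time: 5.6
ee_pos: [0.5067, 0.1605, 0.0758]
tcp_rot: [0.994, 0.094, 0.063, -0.006]
contact_force: [-1.4, 7.5, 9.6]
grip_width: 0.0001
grip_force: 4.6
```

```bash
python3 -c "
from h import *
st([-2,70,1])"
```

```text
t 5.6 lip mm [-1.000e-01  1.142e+02  8.000e-01] toolz in lip [ 0.127  0.001 -0.992] toolx [ 0.992 -0.001  0.127] F lip [-0.02  7.6   9.61] w 0.0
tool shift [-1.8 44.2 -0.5]
```

jog_arm(
  motion=[
    [[0, 6, 0, 0, 0, 0, -1], [-0.5, 6, 0, 0, 0, 0, -1], [-0.5, 6, 0, 0, 0, 0, -1], [0, 6, 0, 0, 0, 0, -1], [0, 6, 0, 0, 0, 0, -1]],
  ],
)

```text
time: 6.1
ee_pos: [0.5112, 0.1305, 0.0755]
tcp_rot: [0.994, 0.094, 0.063, -0.006]
contact_force: [-1.0, 5.2, 7.1]
grip_width: -0.0003
grip_force: 3.4
```

jog_arm(
  motion=[
    [[0, 6, 0, 0, 0, 0, -1], [0, 6, 0, 0, 0, 0, -1], [0, 5, 0, 0, 0, 0, -1], [0, 5, 0, 0, 0, 0, -1]],
  ],
)

```text
time: 6.5
ee_pos: [0.5153, 0.1089, 0.0755]
tcp_rot: [0.994, 0.094, 0.063, -0.006]
contact_force: [-0.7, 4.0, 5.7]
grip_width: 0.0001
grip_force: 2.8
```

```bash
python3 -c "
from h import *
st([-2,36,1])"
```

```text
t 6.5 lip mm [-1.4 61.8  0.5] toolz in lip [ 0.127  0.    -0.992] toolx [ 0.992 -0.001  0.127] F lip [0.06 4.03 5.74] w 0.0
tool shift [-0.6 25.8 -0.6]
```

jog_arm(
  motion=[
    [[0, 4, 0.1, 0, 0, 0, -1], [0, 4, 0.1, 0, 0, 0, -1], [0, 4, 0, 0, 0, 0, -1], [0, 4, 0, 0, 0, 0, -1], [0, 3, 0, 0, 0, 0, -1], [0, 0, 0, 0, 0, 0, -1]],
  ],
)

```text
time: 7.1
ee_pos: [0.5187, 0.0891, 0.075]
tcp_rot: [0.994, 0.093, 0.063, -0.006]
contact_force: [-0.6, 0.6, 0.0]
grip_width: 0.0003
grip_force: 0.0
```

```bash
python3 -c "
from h import *
st([-2,36,1])"
```

```text
t 7.1 lip mm [-1.8 41.8 -0. ] toolz in lip [ 0.126 -0.001 -0.992] toolx [ 0.992 -0.002  0.126] F lip [-0.5   0.71  0.04] w 0.0
tool shift [-0.1  5.8 -1. ]
```

The force fell to zero and the tip dropped, so it is in the groove. Next I'll centre it and go down.

jog_arm(
  motion=[
    [[0, 3, 1, 0, 0, 0, -1], [0, 3, 2, 0, 0, 0, -1], [0, 0, 2, 0, 0, 0, -1], [0, 0, 2, 0, 0, 0, -1], [0, 0, 2, 0, 0, 0, -1], [0, 0, 0, 0, 0, 0, -1]],
  ],
)

```text
time: 7.7
ee_pos: [0.5208, 0.084, 0.0658]
tcp_rot: [0.994, 0.094, 0.063, -0.006]
contact_force: [-0.3, 0.8, 0.3]
grip_width: -0.0
grip_force: 0.0
```

jog_arm(
  motion=[
    [[0, 0, 1, 0, 0, 0, -1], [0, 0, 1, 0, 0, 0, -1], [0, 0, 1, 0, 0, 0, -1], [0, 0, 0, 0, 0, 0, -1]],
  ],
)

```text
time: 8.1
ee_pos: [0.5212, 0.084, 0.0631]
tcp_rot: [0.994, 0.094, 0.063, -0.006]
contact_force: [-0.1, 0.0, 1.6]
grip_width: 0.0002
grip_force: 0.5
```

```bash
python3 -c "
from h import *
st([-2,36,-15])"
```

```text
t 8.1 lip mm [ -0.3  36.3 -11.9] toolz in lip [ 0.126 -0.001 -0.992] toolx [ 0.992 -0.001  0.126] F lip [-0.11  0.06  1.62] w 0.0
tool shift [-2.1  0.3  2.8]
```

Now touching the key; pressing.

jog_arm(
  motion=[
    [[0, 0, 1, 0, 0, 0, -1], [0, 0, 1, 0, 0, 0, -1], [0, 0, 1, 0, 0, 0, -1], [0, 0, 0, 0, 0, 0, -1]],
  ],
)

```text
time: 8.5
ee_pos: [0.5215, 0.0841, 0.0601]
tcp_rot: [0.994, 0.094, 0.063, -0.006]
contact_force: [-2.4, 0.2, 3.2]
grip_width: -0.0001
grip_force: 1.8
```

jog_arm(
  motion=[
    [[0, 0, 1, 0, 0, 0, -1], [0, 0, 0, 0, 0, 0, -1], [0, 0, 0, 0, 0, 0, -1]],
  ],
)

```text
time: 8.8
ee_pos: [0.5216, 0.0841, 0.0592]
tcp_rot: [0.994, 0.094, 0.063, -0.006]
contact_force: [-3.7, 0.2, 6.3]
grip_width: 0.0001
grip_force: 3.0
```

Run:
```python
from h import *
st([-2,36,-15])
from rig import *
import cv2
p,d=capture("side");cv2.imwrite("pics/s2.png",cv2.resize(p[100:320,180:460],None,fx=2.5,fy=2.5))
```

```text
t 8.8 lip mm [  0.1  36.3 -15.8] toolz in lip [ 0.126 -0.001 -0.992] toolx [ 0.992 -0.001  0.126] F lip [-3.65  0.88  6.3 ] w 0.0
tool shift [-2.   0.3 -1.1]
```

View pics/s2.png

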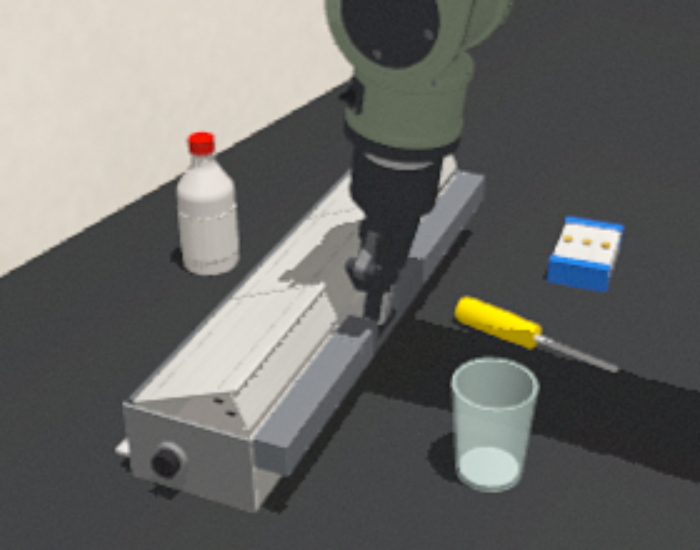

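The lid has sprung ajar: its front edge is raised at (240,390) in the crop, and the fingertip is at (378,315) in the groove. I'll back out along the tool axis, up and away from the lid.

jog_arm(
  motion=[
    [[0, 0, -3, 0, 0, 0, -1], [0, 0, -6, 0, 0, 0, -1], [-1, 0, -10, 0, 0, 0, -1], [-3, 0, -15, 0, 0, 0, -1], [-5, 0, -20, 0, 0, 0, -1], [-8, 0, -25, 0, 0, 0, -1], [-10, 0, -25, 0, 0, 0, -1], [-10, 0, -25, 0, 0, 0, -1], [0, 0, 0, 0, 0, 0, -1], [0, 0, 0, 0, 0, 0, -1]],
  ],
)

```text
time: 9.85
ee_pos: [0.47, 0.0744, 0.1832]
tcp_rot: [0.994, 0.094, 0.064, -0.006]
contact_force: [-0.7, 0.4, -0.5]
grip_width: -0.0002
grip_force: 0.0
```

Run:
```python
from h import *
st()
from rig import *
import cv2
p,d=capture("side");cv2.imwrite("pics/s3.png",cv2.resize(p[100:320,180:460],None,fx=2.5,fy=2.5))
```

```text
t 9.85 lip mm [-52.4  36.5 108.2] toolz in lip [ 0.128 -0.001 -0.992] toolx [ 0.992 -0.001  0.128] F lip [-0.62  0.48 -0.48] w -0.0
```

View pics/s3.png

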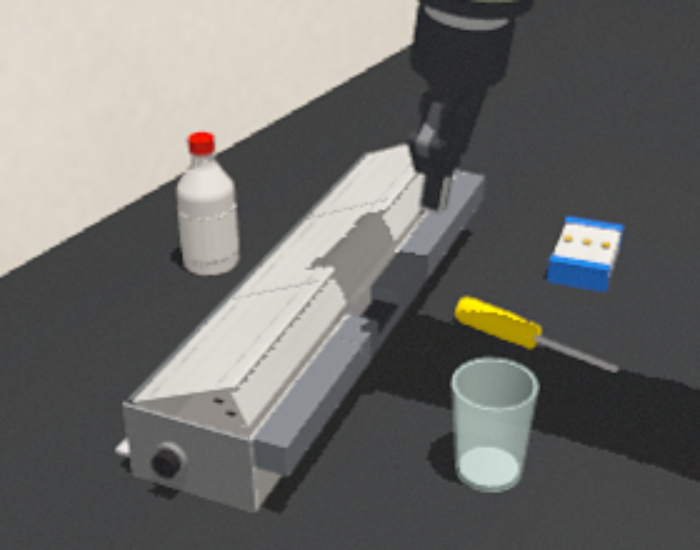

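The hand is clear, the lid stands ajar, and the bystanders haven't moved.

```bash
python3 -c "
from rig import job_done
print(job_done())"
```

```text
the job is handed in; nothing more can be done
None
```

I ran the fingertip along the lip from its left end, felt it drop into the groove and pressed the key. The lid sprang ajar on its own, the hand is clear with the bystanders unmoved in the camera view, and I've handed the job in; no verdict came back.

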